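# Put two pill bottles away by height

### The arm

A 6-joint arm with a two-finger parallel gripper is mounted at the origin on the work surface. World frame = base frame: x ahead of the robot, y to its left, z up, the work surface at z = 0. Lengths are in m, angles in rad, forces in N, time in s.
With the tool pointing down it reaches from about 0.4 to 0.825 m from the base axis. Payload 7 kg.
Tool frame: the origin (TCP) lies midway between the tips of the shut fingers; the grasp point (between the pads) lies 19 mm behind it; z points along the fingers, y is the line along which they close (so a half turn about z gives the same grasp; the last joint's range is limited). The gripper opens to 85 mm and grips with 20 to 120 N. Pads are 22 mm wide; open, the fingers measure 114 mm over their backs; the gripper's body (76 mm by 85 mm) begins 54 mm behind the grasp point. The pads swing forward as they close: fully open they stand 13 mm farther back than shut.
Start: joints at [1.612, 0.359, 0.012, 0, -1.224, -0.288], TCP at [0.165, 0.655, 0.231] pointing down, gripper open.
Joint ranges: [-3.07, 3.07], [-1.43, 2.12], [-1.02, 1.25], [-3.03, 1.67], [-3.05, -0], [-3.03, 3.03]. Speed limits (rad/s): [2.39, 2.39, 3.01, 3.14, 3.14, 3.14].

### API

Orientations are given as a unit quaternion [x, y, z, w].
In Python, from rig import get_state, imaging, ticket gives the robot as it stands.
- The arm moves only by the tool apply_moves, never from a script. Its argument "increments" is text: rows parted by semicolons, each of 7 numbers parted by spaces: the shift along the tool's x, y, z in cm, then the turn, a rotation vector about the tool's x, y, z in degrees, then the closure in counts, from 0 (fully open) to 255 (shut). A call has 1 to 8 rows; each row is the pose to reach, as a shift and turn from the pose commanded when the call began, along the tool's axes at that moment; what a row does not reach only later rows make up. A row lasts 1/8 s, in which the tool goes at most 62.5 mm and 10.7 degrees, less where a joint would pass 70% of its speed; a pose out of reach is approached as far as the arm can. A call with a gripper value outside its range is refused whole. The fingers move at their own pace and stop on an object; the grip force is fixed at half the most. Time passes only in rows, so rows that repeat a pose let the fingers close. It gives the time, the measured TCP pose, the force, the opening and the grip force at its end, in the units of the state.
- get_state(): the state, without advancing time (a new reading comes with each control period).
- imaging.grab_frame(name): name is "scene" or "top" or "wrist"; returns a dict with "color" (480x640x3 uint8, red, green, blue), "z_map" (480x640 float32, m along the optical axis (not along the pixel's ray), 0 where there is no reading), "fx", "fy", "cx", "cy" (pixels), "position" and "attitude" of the camera in the world; the wrist camera has in their place "T_tool_cam" (4x4, takes a point from camera to tool coordinates, whose origin is the TCP and whose axes are the flange's). Camera axes: x right, y down, z forward; pixel columns grow to the right and rows downward; lengths in m; the calibration is good to about 2 mm. A picture is of the moment at which its call begins: read the wrist's pose just before it.
- ticket.hand_in(): hands the job in; it is judged then, once.
The state is a dict: "time": time; "joint_positions": joint angles; "joint_velocities": joint speeds; "joint_efforts": joint torques, N m; "eef_pos": TCP position; "eef_rot": TCP orientation; "wrist_force": force on the tool from outside, world axes, zero at the start; "torque": the same for the moment, N m; "width": finger opening in m; "grasp_force": force on a finger pad.
Only numpy, scipy, OpenCV 4.12 (cv2) and the standard library are available. Lean on these libraries where they do the work, as an engineer would, in place of code of your own. Each camera call takes 0.05 s, during which the arm holds its last target. There are 200 camera calls.

### The job

Two loose white pill bottles stand on the pharmacy counter, a tall one and a short one. Put each of them into the blue row tray that already holds bottles of its own height: stand it upright in the free place at the end of the tray nearest the robot. Set the bottles down on the tray floor, do not drop them, and let go.

Things in the scene. Friction and masses are not known exactly. Their poses are not given: they have to be found in the camera images.
- tall_bottle: The tall loose bottle: round white plastic pill bottle, 110 mm high, body 44 mm in diameter up to 81 mm, ribbed pale grey-white cap 36 mm in diameter from 88 mm to 110 mm, paper label band. About 0.12 kg. It stands upright on the counter, among an amber bottle and a carton. Origin at the centre of its underside, z up along its axis.
- short_bottle: The short loose bottle: the same but only 72 mm high, body 44 mm in diameter up to 43 mm, cap 36 mm in diameter from 50 mm to 72 mm. About 0.08 kg. It stands upright on the counter. Origin at the centre of its underside, z up along its axis.
- tall_row: Fixed blue tray, inside 190 x 62 mm, floor 4 mm thick, rims 4 mm thick and 12 mm above the floor. Two 110 mm tall bottles stand fast in it, at x = 70 and 126 mm. Origin: top of the floor (4 mm above the counter), centre of the free place at the end nearest the robot; x along the row away from the robot, y across, z up. End rims' inner faces: x = -32 and 158 mm.
- short_row: The same blue tray with two 72 mm short bottles standing fast in it at x = 70 and 126 mm. Origin, axes and sizes as for the tall row: top of the floor, centre of the free place at the end nearest the robot. The trays lie side by side; which one is on the left changes.

How it is judged:
By the outcome, as a careful person would: the job done as asked, in the order asked, and still so for the second after the job is handed in, with the robot touching nothing.
It also fails if it takes over 69 s, if anything falls off the work surface, if the arm or the gripper's body presses on something with over 40 N, if the wrist force passes 120 N, or if a joint passes its speed limit or range.

## Working session

There is one attempt and no reset: what is moved stays moved. The work goes in short steps, Python scripts to look and compute and a tool call to move; the robot and the scene stay as the last step left them, time stands still between calls to the robot, and variables do not carry over. Pictures are saved under pics/ and viewed, at most 10 in all, crops included, and the job is handed in when it is done.

Besides the shell and the picture viewer there is one more tool, called after "Emit:" by a JSON object that holds its "fn" and its "kwargs", one argument or row to a line. apply_moves: Moves the arm, as the interface text tells. Its arguments: {"type":"object","properties":{"increments":{"type":"string"}},"required":["increments"]}

```bash
mkdir -p pics; cat > h.py <<'E'
import numpy as np,cv2
from rig import get_state,imaging,ticket
from scipy.spatial.transform import Rotation as R
def cloud(f):
    z=f['z_map'];v,u=np.mgrid[:480,:640]
    P=np.stack([(u-f['cx'])/f['fx']*z,(v-f['cy'])/f['fy']*z,z],-1)
    if 'T_tool_cam' in f:
        s=f['st'];T=f['T_tool_cam'];P=P@T[:3,:3].T+T[:3,3]
        return P@R.from_quat(s['eef_rot']).as_matrix().T+s['eef_pos']
    A=np.array(f['attitude']);A=R.from_quat(A).as_matrix() if A.size==4 else A
    return P@A.T+np.array(f['position'])
def grab(n):
    s=get_state();f=imaging.grab_frame(n);f['st']=s;return f
def save(f,n): cv2.imwrite('pics/'+n,f['color'][...,::-1])
E
python3 - <<'E'
from h import *
for n in('top','scene'):
    f=grab(n);save(f,n+'.png');P=cloud(f);np.save(n+'.npy',P);np.save(n+'c.npy',f['color']);print(n,f['position'],f['attitude'],f['fx'])
print(get_state())
E
```

```text
top [0.36613967 0.01294182 0.97192616] [ 0.71833523 -0.68801176  0.07288867 -0.07294903] 594.2061403188586
scene [1.0703747  0.21806141 0.83859653] [ 0.54463922  0.78212791 -0.25169121 -0.16821292] 491.98080686434173
{'time': 0.1, 'joint_positions': array([ 1.61211699e+00,  3.59336016e-01,  1.11449485e-02, -3.24663989e-04,
       -1.22410951e+00, -2.88087904e-01]), 'joint_velocities': array([ 0.0003281 , -0.00252842,  0.00287273,  0.00265253, -0.00048293,
       -0.00147954]), 'joint_efforts': array([-1.35935370e-03, -5.84764373e+01,  2.94109815e+01,  6.95445165e+00,
       -3.18217142e-03,  1.04768026e-05]), 'eef_pos': array([0.16480579, 0.65411784, 0.23043864]), 'eef_rot': array([ 9.92390797e-01, -1.23125619e-01, -2.72481718e-05,  7.66970019e-04]), 'wrist_force': array([ 0.80837443, -0.63611638,  0.25977271]), 'torque': array([-0.0035211 ,  0.02269653, -0.02359649]), 'grasp_force': 0.0, 'width': 0.08561386375801372}
```

View pics/top.png

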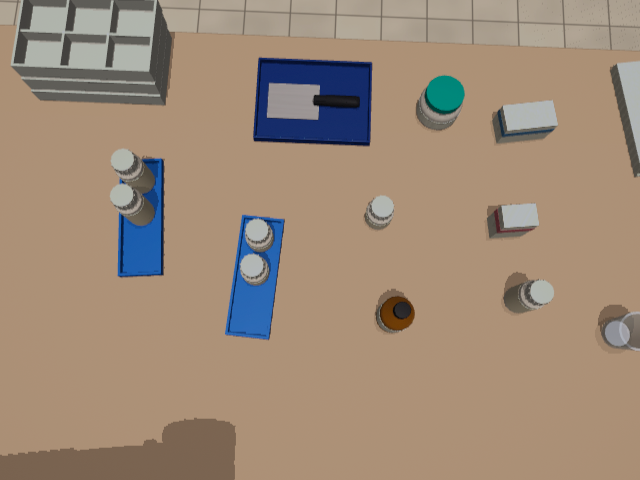

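View pics/scene.png

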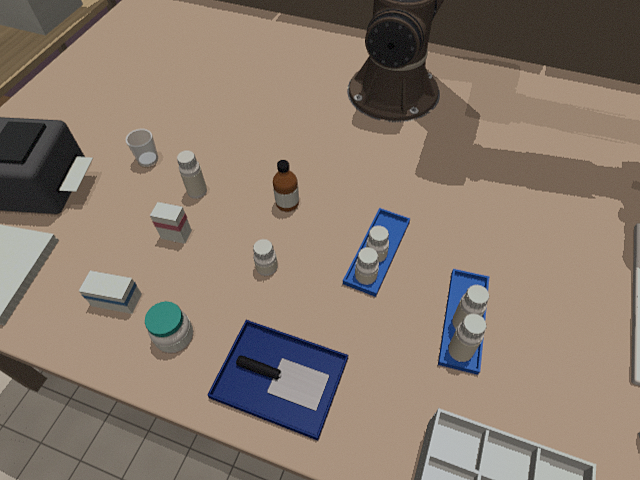

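Top view: tall tray around (141,217) with its free end at the bottom, short tray around (256,277), loose short bottle cap (381,206), loose tall bottle cap (541,291), amber bottle (397,313), carton (517,218).

```bash
python3 - <<'E'
from h import *
P=np.load('top.npy');C=np.load('topc.npy')
def box(P,u0,u1,v0,v1):
    m=np.zeros((480,640),bool);m[v0:v1,u0:u1]=1;return m
for n,b,h in(('short',(362,402,190,232),.072),('tall',(510,560,272,320),.11),('sA',(240,275,215,251),.076),('sB',(236,272,252,290),.076),('tA',(105,160,145,182),.114),('tB',(105,160,182,230),.114)):
    Q=P[box(P,*b)];t=Q[np.abs(Q[:,2]-h)<.004]
    (c,r)=cv2.minEnclosingCircle(t[:,:2].astype(np.float32));print(n,len(t),t.mean(0).round(4),np.round(c,4),round(r,4))
hsv=cv2.cvtColor(C,cv2.COLOR_RGB2HSV);bl=(hsv[...,0]>100)&(hsv[...,0]<125)&(hsv[...,1]>150)
for n,b in(('tall',(105,180,140,290)),('short',(215,300,205,350))):
    Q=P[box(P,*b)&bl];Q=Q[np.abs(Q[:,2]-.01)<.012]
    r=cv2.minAreaRect(Q[:,:2].astype(np.float32));print(n,len(Q),r,cv2.boxPoints(r).round(4).tolist(),np.percentile(Q[:,2],[5,50,95]))
# others
for n,b in(('amber',(375,418,290,335)),('carton',(490,542,200,240)),('jar',(415,470,70,130)),('cup',(600,640,308,352))):
    Q=P[box(P,*b)];Q=Q[Q[:,2]>.02];print(n,Q.min(0).round(3),Q.max(0).round(3))
E
```

```text
short 395 [ 0.6164 -0.0865  0.0716] [ 0.6168 -0.086 ] 0.0191
tall 480 [ 0.4871 -0.3168  0.1095] [ 0.4878 -0.3175] 0.0192
sA 417 [0.5689 0.1073 0.0758] [0.5696 0.1075] 0.0189
sB 424 [0.5134 0.1113 0.0758] [0.5134 0.1112] 0.0188
tA 435 [0.6604 0.3138 0.1136] [0.6606 0.3144] 0.0191
tB 441 [0.605  0.3086 0.1138] [0.6052 0.3097] 0.0192
tall 3131 ((0.5983640551567078, 0.30825841426849365), (0.19845744967460632, 0.07119425386190414), 5.124425411224365) [[0.49639999866485596, 0.33489999175071716], [0.5026999711990356, 0.2639000117778778], [0.7003999948501587, 0.2816999852657318], [0.6940000057220459, 0.35260000824928284]] [0.00137497 0.00481455 0.01694195]
short 3594 ((0.5075368881225586, 0.11199510097503662), (0.07015811651945114, 0.1973574012517929), 85.9232406616211) [[0.4065999984741211, 0.08399999886751175], [0.6035000085830688, 0.07000000029802322], [0.6085000038146973, 0.14000000059604645], [0.4115999937057495, 0.15399999916553497]] [0.00122299 0.00456202 0.01699234]
amber [ 0.366 -0.137  0.02 ] [0.475 0.013 0.972]
carton [ 0.366 -0.33   0.02 ] [0.629 0.013 0.972]
jar [ 0.366 -0.22   0.02 ] [0.844 0.013 0.972]
cup [ 0.366 -0.5    0.02 ] [0.469 0.013 0.972]
```

```bash
cat > go.py <<'E'
import sys
from h import *
# usage: go.py yaw x,y,z ... -> shifts (cm) in current tool axes and turn
s=get_state();M=R.from_quat(s['eef_rot']);yaw=float(sys.argv[1])
G=R.from_euler('z',yaw,degrees=True)*R.from_quat([1,0,0,0])
print('t',s['time'],'pos',s['eef_pos'].round(4),'rotvec',np.degrees((M.inv()*G).as_rotvec()).round(1))
for a in sys.argv[2:]: print(a,(M.inv().apply(np.array(eval(a))-s['eef_pos'])*100).round(1))
E
python3 go.py -14 .5,.2,.231 .55,0,.231 .487,-.317,.231
```

```text
t 0.1 pos [0.1648 0.6541 0.2304] rotvec [ 0.1 -0.  -0.1]
.5,.2,.231 [43.6 35.8  0. ]
.55,0,.231 [53.3 54.   0. ]
.487,-.317,.231 [55.  86.3  0.1]
```

Emit:
{"fn": "apply_moves", "kwargs": {
  "increments": "43.6 35.8 0 0 0 0 0;43.6 35.8 0 0 0 0 0;43.6 35.8 0 0 0 0 0;43.6 35.8 0 0 0 0 0;43.6 35.8 0 0 0 0 0;43.6 35.8 0 0 0 0 0;43.6 35.8 0 0 0 0 0;43.6 35.8 0 0 0 0 0"
}}

```text
time: 1.1
eef_pos: [0.4629, 0.2506, 0.2313]
eef_rot: [0.992, -0.123, 0.0, -0.0]
wrist_force: [1.5, 0.2, 0.1]
width: 0.0853
grasp_force: 0.0
```

```bash
python3 go.py -14 .5,.2,.231 .55,0,.231 .487,-.317,.231
```

```text
t 1.1 pos [0.4629 0.2506 0.2313] rotvec [-0.  -0.  -0.1]
.5,.2,.231 [4.8 4.  0. ]
.55,0,.231 [14.6 22.2  0. ]
.487,-.317,.231 [16.2 54.5  0. ]
```

Emit:
{"fn": "apply_moves", "kwargs": {
  "increments": "15.5 53 0 0 0 0 0;15.5 53 0 0 0 0 0;15.5 53 0 0 0 0 0;15.5 53 0 0 0 0 0;15.5 53 0 0 0 0 0;15.5 53 0 0 0 0 0;15.5 53 0 0 0 0 0;15.5 53 0 0 0 0 0"
}}

```text
time: 2.1
eef_pos: [0.4806, -0.2493, 0.2313]
eef_rot: [0.992, -0.123, 0.0, -0.0]
wrist_force: [1.4, 0.3, -0.1]
width: 0.0854
grasp_force: 0.0
```

```bash
python3 go.py -14 .487,-.317,.231
```

```text
t 2.1 pos [ 0.4806 -0.2493  0.2313] rotvec [-0.  -0.  -0.1]
.487,-.317,.231 [2.3 6.4 0. ]
```

Emit:
{"fn": "apply_moves", "kwargs": {
  "increments": "1.5 4 0 0 0 0 0;1.5 4 0 0 0 0 0;1.5 4 0 0 0 0 0;1.5 4 0 0 0 0 0"
}}

```text
time: 2.6
eef_pos: [0.4857, -0.2888, 0.2314]
eef_rot: [0.992, -0.123, 0.0, -0.0]
wrist_force: [-0.5, -0.0, -1.4]
width: 0.0855
grasp_force: 0.0
```

```bash
cat > wl.py <<'E'
from h import *
import sys
# wrist look: cap-top centre at height h near x,y
h,x,y=map(float,sys.argv[1:4]);f=grab('wrist');save(f,sys.argv[4]);P=cloud(f)
m=(abs(P[...,2]-h)<.005)&(np.hypot(P[...,0]-x,P[...,1]-y)<.04)&(f['z_map']>0)
Q=P[m]
if len(Q): print('cap',len(Q),Q.mean(0).round(4),np.round(cv2.minEnclosingCircle(Q[:,:2].astype(np.float32))[0],4))
E
python3 wl.py .11 .487 -.317 w1.png; python3 go.py -14 .487,-.317,.231 .487,-.317,.045
```

```text
cap 1987 [ 0.4902 -0.3176  0.1095] [ 0.4892 -0.3175]
t 2.65 pos [ 0.4859 -0.2887  0.2315] rotvec [-0.  -0.  -0.1]
.487,-.317,.231 [0.8 2.7 0.1]
.487,-.317,.045 [ 0.8  2.7 18.7]
```

View pics/w1.png

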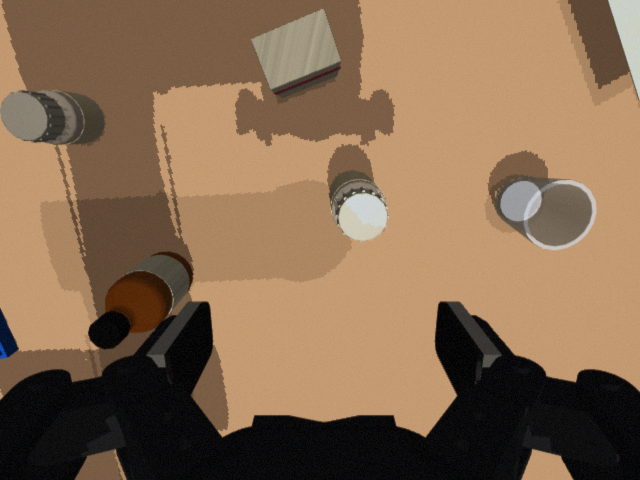

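The wrist view shows the tall bottle's cap at (361,216) with clear counter around it. Descend and grip.

Emit:
{"fn": "apply_moves", "kwargs": {
  "increments": "1.0 2.7 2 0 0 0 0;1.0 2.7 6 0 0 0 0;1.0 2.7 11 0 0 0 0;1.0 2.7 15 0 0 0 0;1.0 2.7 17.5 0 0 0 0;1.0 2.7 18.5 0 0 0 0;1.0 2.7 18.5 0 0 0 0;1.0 2.7 18.5 0 0 0 0"
}}

```text
time: 3.65
eef_pos: [0.4899, -0.3184, 0.0476]
eef_rot: [0.992, -0.123, 0.001, 0.0]
wrist_force: [0.3, 0.8, 0.7]
width: 0.085
grasp_force: 0.0
```

Emit:
{"fn": "apply_moves", "kwargs": {
  "increments": "0 0 0 0 0 0 60;0 0 0 0 0 0 120;0 0 0 0 0 0 255;0 0 0 0 0 0 255;0 0 0 0 0 0 255;0 0 0 0 0 0 255"
}}

```text
time: 4.4
eef_pos: [0.4894, -0.3185, 0.0472]
eef_rot: [0.992, -0.123, 0.001, 0.0]
wrist_force: [-0.6, 1.5, 6.4]
width: 0.0424
grasp_force: 61.3
```

Emit:
{"fn": "apply_moves", "kwargs": {
  "increments": "0 0 -1 0 0 0 255;0 0 -4 0 0 0 255;0 0 -9 0 0 0 255;0 0 -14 0 0 0 255;0 0 -18 0 0 0 255;0 0 -18 0 0 0 255;0 0 -18 0 0 0 255"
}}

```text
time: 5.28
eef_pos: [0.4883, -0.318, 0.226]
eef_rot: [0.992, -0.123, -0.0, -0.0]
wrist_force: [0.3, -0.0, -2.7]
width: 0.0426
grasp_force: 61.0
```

```bash
python3 wl.py .28 .488 -.317 w2.png; python3 go.py 5.1 .50,0,.231 .5355,.303,.231
```

```text
cap 6722 [ 0.4985 -0.3187  0.2804] [ 0.4878 -0.317 ]
t 5.325 pos [ 0.4881 -0.3179  0.2254] rotvec [ -0.    0.1 -19.3]
.50,0,.231 [ -6.6 -31.1  -0.5]
.5355,.303,.231 [-10.6 -61.4  -0.5]
```

```bash
python3 - <<'E'
from h import *
f=grab('wrist');P=cloud(f)
h=cv2.cvtColor(f['color'],cv2.COLOR_RGB2HSV)
m=(np.hypot(P[...,0]-.488,P[...,1]+.318)<.03)&(P[...,2]>.14)
print(np.histogram(P[m][:,2],bins=np.arange(.14,.32,.01)))
m&=P[...,2]>.275;print(P[m].mean(0),np.percentile(P[m],[2,50,98],axis=0))
E
python3 go.py 5.1 .5355,.303,.231
```

```text
(array([   0,    0,    0,   20,  269,  428,  514,  612,  746, 1317, 1924,
       2812, 4561, 2996, 9176, 2806, 8353]), array([0.14, 0.15, 0.16, 0.17, 0.18, 0.19, 0.2 , 0.21, 0.22, 0.23, 0.24,
       0.25, 0.26, 0.27, 0.28, 0.29, 0.3 , 0.31]))
[ 0.50152894 -0.32121713  0.30089853] [[ 0.48965284 -0.34493986  0.27707822]
 [ 0.50076921 -0.32064887  0.30365128]
 [ 0.51126135 -0.29878852  0.32152908]]
t 5.375 pos [ 0.488  -0.3179  0.225 ] rotvec [ -0.    0.1 -19.3]
.5355,.303,.231 [-10.6 -61.4  -0.5]
```

View pics/w2.png

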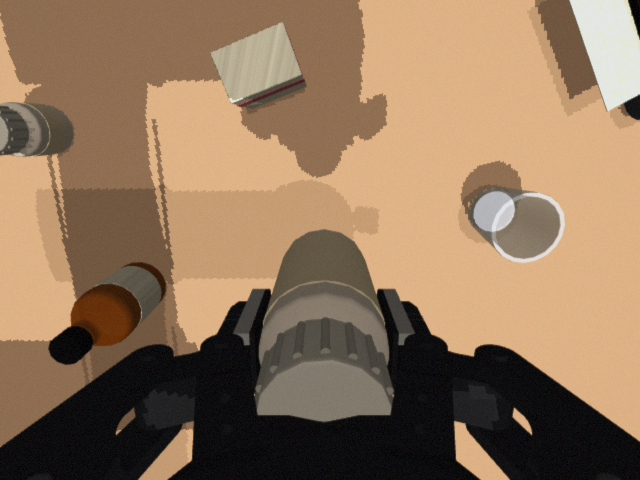

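The bottle is held straight between the pads, around (325,340). Raise it and carry it to the tall tray.

Emit:
{"fn": "apply_moves", "kwargs": {
  "increments": "0 0 -5 0 0 0 255;-1 -6 -5 0 0 -5 255;-2.1 -12.2 -5 0 0 -10 255;-3.2 -18.4 -5 0 0 -15 255;-4.3 -24.6 -5 0 0 -19 255;-5.3 -30.8 -5 0 0 -19 255;-6.4 -37 -5 0 0 -19 255;-7.4 -43 -5 0 0 -19 255"
}}

```text
time: 6.38
eef_pos: [0.5215, 0.1182, 0.2753]
eef_rot: [0.999, 0.043, -0.001, 0.0]
wrist_force: [1.9, -0.5, -1.6]
width: 0.0425
grasp_force: 61.3
```

```bash
python3 go.py 5.1 .5355,.303,.231
```

```text
t 6.375 pos [0.5215 0.1182 0.2753] rotvec [ 0.   0.1 -0.2]
.5355,.303,.231 [  3.  -18.3   4.4]
```

Emit:
{"fn": "apply_moves", "kwargs": {
  "increments": "1 -6 0 0 0 0 255;2 -12 0 0 0 0 255;2.7 -16.5 1.5 0 0 0 255;3 -18.3 4 0 0 0 255;3 -18.3 5 0 0 0 255;3 -18.3 5 0 0 0 255;3 -18.3 5 0 0 0 255"
}}

```text
time: 7.25
eef_pos: [0.5369, 0.3005, 0.2272]
eef_rot: [0.999, 0.042, 0.0, -0.0]
wrist_force: [-0.4, -0.0, -1.4]
width: 0.0423
grasp_force: 61.4
```

```bash
python3 go.py 5.1 .5355,.303,.15  .5355,.303,.0522; python3 - <<'E'
from h import *
f=grab('top');save(f,'t2.png');f2=grab('wrist');save(f2,'w3.png');P=cloud(f2)
C=f2['color'];hsv=cv2.cvtColor(C,cv2.COLOR_RGB2HSV);bl=(hsv[...,0]>100)&(hsv[...,0]<125)&(hsv[...,1]>150)
Q=P[bl&(abs(P[...,2]-.016)<.006)&(np.hypot(P[...,0]-.6,P[...,1]-.308)<.13)]
r=cv2.minAreaRect(Q[:,:2].astype(np.float32));print(len(Q),r)
for x,y in((.605,.309),(.6605,.314)):
    Q=P[(abs(P[...,2]-.114)<.004)&(np.hypot(P[...,0]-x,P[...,1]-y)<.025)];print(len(Q),Q.mean(0) if len(Q) else 0)
E
```

```text
t 7.25 pos [0.5369 0.3005 0.2272] rotvec [-0.  -0.1 -0.3]
.5355,.303,.15 [-0.1 -0.3  7.7]
.5355,.303,.0522 [-0.1 -0.3 17.5]
2262 ((0.6010782122612, 0.30906417965888977), (0.19688963890075684, 0.06955627351999283), 5.198687553405762)
2491 [0.6077916  0.30963903 0.11364246]
3057 [0.66310009 0.31457039 0.11368831]
```

View pics/w3.png

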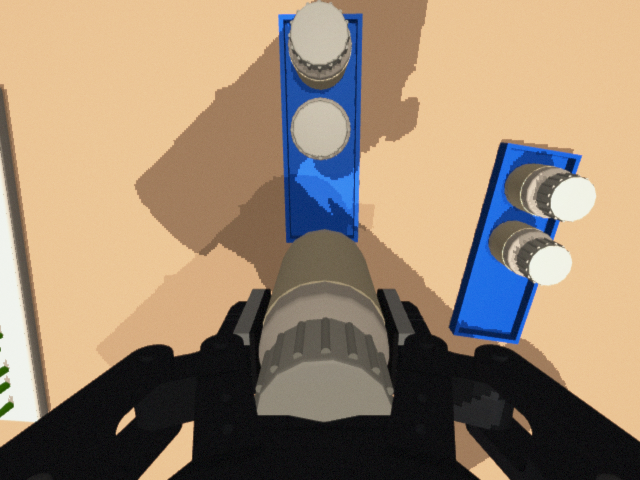

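The wrist view shows the tall tray straight ahead, free place just behind the held bottle; bottles and tray agree with the top camera within 3 mm. Lower.

Emit:
{"fn": "apply_moves", "kwargs": {
  "increments": "0 -0.2 2 0 0 0 255;0 -0.2 6 0 0 0 255;0 -0.2 10 0 0 0 255;0 -0.2 13.5 0 0 0 255;0 -0.2 15.5 0 0 0 255;0 -0.2 16.5 0 0 0 255;0 -0.2 17 0 0 0 255;0 -0.2 17 0 0 0 255"
}}

```text
time: 8.35
eef_pos: [0.5367, 0.3033, 0.0569]
eef_rot: [0.999, 0.042, 0.0, -0.0]
wrist_force: [0.1, 0.7, -0.2]
width: 0.0424
grasp_force: 61.3
```

Emit:
{"fn": "apply_moves", "kwargs": {
  "increments": "0 0 0.1 0 0 0 255;0 0 0.2 0 0 0 255;0 0 0.2 0 0 0 255;0 0 0.2 0 0 0 255"
}}

```text
time: 8.85
eef_pos: [0.5363, 0.3032, 0.0544]
eef_rot: [0.999, 0.042, 0.0, -0.0]
wrist_force: [0.7, -0.3, -0.6]
width: 0.0426
grasp_force: 61.4
```

Emit:
{"fn": "apply_moves", "kwargs": {
  "increments": "0 0 0.1 0 0 0 255;0 0 0.2 0 0 0 255;0 0 0.2 0 0 0 255;0 0 0.2 0 0 0 255"
}}

```text
time: 9.35
eef_pos: [0.5363, 0.3031, 0.0523]
eef_rot: [0.999, 0.042, -0.0, 0.0]
wrist_force: [-0.3, -1.1, -1.7]
width: 0.0426
grasp_force: 61.4
```

Emit:
{"fn": "apply_moves", "kwargs": {
  "increments": "0 0 0.1 0 0 0 255;0 0 0.1 0 0 0 255;0 0 0.1 0 0 0 255"
}}

```text
time: 9.72
eef_pos: [0.5363, 0.3032, 0.0513]
eef_rot: [0.999, 0.042, -0.0, 0.0]
wrist_force: [-0.1, -1.0, -1.2]
width: 0.0428
grasp_force: 61.5
```

Emit:
{"fn": "apply_moves", "kwargs": {
  "increments": "0 0 0.1 0 0 0 255;0 0 0.1 0 0 0 255;0 0 0.1 0 0 0 255"
}}

```text
time: 10.1
eef_pos: [0.5364, 0.3031, 0.0512]
eef_rot: [0.999, 0.043, 0.0, -0.0]
wrist_force: [-2.0, -0.2, 7.2]
width: 0.0426
grasp_force: 62.2
```

Emit:
{"fn": "apply_moves", "kwargs": {
  "increments": "0 0 0.05 0 0 0 255;0 0 0.1 0 0 0 255;0 0 0.1 0 0 0 255"
}}

```text
time: 10.48
eef_pos: [0.5366, 0.3032, 0.0512]
eef_rot: [0.999, 0.043, 0.001, -0.0]
wrist_force: [-4.3, -2.6, 14.0]
width: 0.0428
grasp_force: 62.9
```

Seated on the floor (14 N). Release, rise straight up.

Emit:
{"fn": "apply_moves", "kwargs": {
  "increments": "0 0 -0.1 0 0 0 110;0 0 -0.1 0 0 0 80;0 0 -0.1 0 0 0 40;0 0 -0.1 0 0 0 0;0 0 -0.1 0 0 0 0;0 0 -0.1 0 0 0 0"
}}

```text
time: 11.22
eef_pos: [0.5363, 0.3031, 0.0502]
eef_rot: [0.999, 0.042, -0.0, 0.0]
wrist_force: [-0.5, 0.1, 0.9]
width: 0.0856
grasp_force: 0.0
```

Emit:
{"fn": "apply_moves", "kwargs": {
  "increments": "0 0 -2 0 0 0 0;0 0 -6 0 0 0 0;0 0 -11 0 0 0 0;0 0 -16 0 0 0 0;0 0 -18 0 0 0 0;0 0 -18 0 0 0 0"
}}

```text
time: 11.98
eef_pos: [0.537, 0.3037, 0.2324]
eef_rot: [0.999, 0.042, 0.001, -0.001]
wrist_force: [-0.7, -0.3, -1.2]
width: 0.0853
grasp_force: 0.0
```

```bash
python3 wl.py .114 .537 .303 w4.png; python3 go.py -4 .6165,-.055,.231 .6175,-.0865,.231
```

```text
cap 1963 [0.5377 0.3038 0.1135] [0.5367 0.3038]
t 12.025 pos [0.5362 0.3032 0.2306] rotvec [-0.1 -0.   8.9]
.6165,-.055,.231 [ 5.  36.4 -0.1]
.6175,-.0865,.231 [ 4.8 39.5 -0.1]
```

Emit:
{"fn": "apply_moves", "kwargs": {
  "increments": "0.7 6 0 0 0 4 0;1.4 12 0 0 0 9 0;2.2 18 0 0 0 9 0;2.9 24 0 0 0 9 0;3.6 30 0 0 0 9 0;4.4 36 0 0 0 9 0;4.8 39.5 0 0 0 9 0;4.8 39.5 0 0 0 9 0"
}}

```text
time: 13.02
eef_pos: [0.6169, -0.0889, 0.228]
eef_rot: [0.999, -0.038, -0.002, 0.0]
wrist_force: [0.1, 0.6, -0.6]
width: 0.0853
grasp_force: 0.0
```

Emit:
{"fn": "apply_moves", "kwargs": {
  "increments": "0 0 0 0 0 0 0;0 0 0 0 0 0 0"
}}

```text
time: 13.28
eef_pos: [0.6174, -0.0854, 0.2298]
eef_rot: [0.999, -0.036, -0.0, -0.0]
wrist_force: [-0.2, -0.3, -0.5]
width: 0.0853
grasp_force: 0.0
```

```bash
python3 wl.py .072 .6165 -.0865 w5.png; python3 go.py -4 .6175,-.0865,.016
```

```text
cap 1539 [ 0.6199 -0.0866  0.0715] [ 0.6191 -0.0865]
t 13.325 pos [ 0.6175 -0.0853  0.2301] rotvec [-0.   0.  -0.1]
.6175,-.0865,.016 [ 0.   0.1 21.4]
```

Emit:
{"fn": "apply_moves", "kwargs": {
  "increments": "0 0.1 3 0 0 0 0;0 0.1 8 0 0 0 0;0 0.1 13 0 0 0 0;0 0.1 17 0 0 0 0;0 0.1 20 0 0 0 0;0 0.1 21.5 0 0 0 0;0 0.1 21.5 0 0 0 0;0 0.1 21.5 0 0 0 0"
}}

```text
time: 14.32
eef_pos: [0.6186, -0.087, 0.0167]
eef_rot: [0.999, -0.036, 0.001, -0.0]
wrist_force: [-0.8, -0.4, 1.5]
width: 0.0854
grasp_force: 0.0
```

Emit:
{"fn": "apply_moves", "kwargs": {
  "increments": "0 0 0 0 0 0 60;0 0 0 0 0 0 120;0 0 0 0 0 0 255;0 0 0 0 0 0 255;0 0 0 0 0 0 255;0 0 0 0 0 0 255"
}}

```text
time: 15.08
eef_pos: [0.6182, -0.0874, 0.0164]
eef_rot: [0.999, -0.036, 0.001, -0.0]
wrist_force: [-1.2, 1.1, 5.7]
width: 0.0421
grasp_force: 61.3
```

Emit:
{"fn": "apply_moves", "kwargs": {
  "increments": "0 0 -1 0 0 0 255;0 0 -4 0 0 0 255;0 0 -9 0 0 0 255;0 0 -14 0 0 0 255;0 0 -18 0 0 0 255;0 0 -18 0 0 0 255;0 0 -18 0 0 0 255"
}}

```text
time: 15.95
eef_pos: [0.6169, -0.0873, 0.1951]
eef_rot: [0.999, -0.036, -0.0, -0.0]
wrist_force: [-0.6, 0.3, -2.1]
width: 0.0424
grasp_force: 60.9
```

```bash
python3 wl.py .25 .488 -.317 w6.png; python3 go.py -4.1 .445,.1165,.195
```

```text
t 16.0 pos [ 0.6167 -0.0874  0.1944] rotvec [-0.   0.1 -0.1]
.445,.1165,.195 [-18.6 -19.1  -0. ]
```

View pics/w6.png

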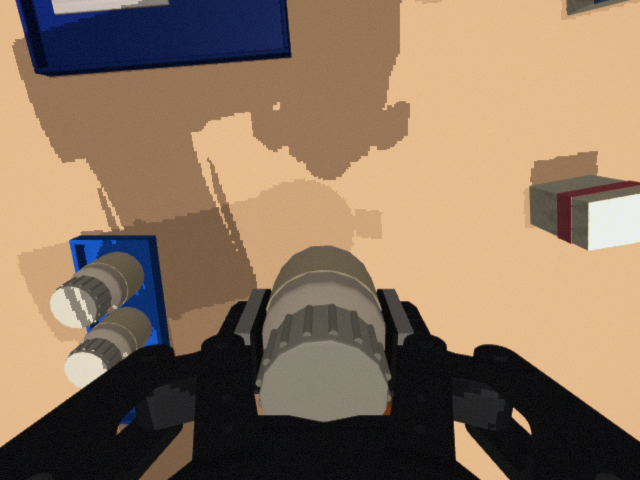

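The short bottle is held straight at (325,340). Carry it to the short tray's free place.

Emit:
{"fn": "apply_moves", "kwargs": {
  "increments": "-4 -4.1 0 0 0 0 255;-8 -8.2 0 0 0 0 255;-12 -12.3 0 0 0 0 255;-16 -16.4 0 0 0 0 255;-18.6 -19.1 0 0 0 0 255;-18.6 -19.1 0 0 0 0 255;-18.6 -19.1 0 0 0 0 255;-18.6 -19.1 0 0 0 0 255"
}}

```text
time: 17.0
eef_pos: [0.4461, 0.1159, 0.1948]
eef_rot: [0.999, -0.037, -0.0, 0.0]
wrist_force: [0.4, -1.0, -0.3]
width: 0.0422
grasp_force: 61.1
```

```bash
python3 - <<'E'
from h import *
f2=grab('wrist');save(f2,'w7.png');P=cloud(f2)
C=f2['color'];hsv=cv2.cvtColor(C,cv2.COLOR_RGB2HSV);bl=(hsv[...,0]>100)&(hsv[...,0]<125)&(hsv[...,1]>150)
Q=P[bl&(abs(P[...,2]-.016)<.006)&(np.hypot(P[...,0]-.51,P[...,1]-.112)<.13)]
r=cv2.minAreaRect(Q[:,:2].astype(np.float32));print(len(Q),r)
for x,y in((.5134,.1112),(.569,.1073)):
    Q=P[(abs(P[...,2]-.076)<.004)&(np.hypot(P[...,0]-x,P[...,1]-y)<.025)];print(len(Q),Q.mean(0) if len(Q) else 0)
E
python3 go.py -4.1 .4455,.1165,.0244
```

```text
3219 ((0.5086567401885986, 0.11231681704521179), (0.06967295706272125, 0.19778527319431305), 85.80203247070312)
2396 [0.51598404 0.11172924 0.07564602]
2929 [0.57133233 0.10773029 0.07564645]
t 17.05 pos [0.4461 0.1158 0.1948] rotvec [ 0.   0.  -0.1]
.4455,.1165,.0244 [-0.1 -0.1 17. ]
```

Emit:
{"fn": "apply_moves", "kwargs": {
  "increments": "0 -0.1 3 0 0 0 255;0 -0.1 8 0 0 0 255;0 -0.1 12 0 0 0 255;0 -0.1 15 0 0 0 255;0 -0.1 16.3 0 0 0 255;0 -0.1 16.8 0 0 0 255;0 -0.1 16.8 0 0 0 255;0 -0.1 16.8 0 0 0 255"
}}

```text
time: 18.05
eef_pos: [0.4465, 0.118, 0.0283]
eef_rot: [0.999, -0.036, 0.001, -0.001]
wrist_force: [-0.5, -0.9, -0.9]
width: 0.0424
grasp_force: 61.1
```

Emit:
{"fn": "apply_moves", "kwargs": {
  "increments": "0 0 0.1 0 0 0 255;0 0 0.2 0 0 0 255;0 0 0.3 0 0 0 255;0 0 0.3 0 0 0 255;0 0 0.3 0 0 0 255"
}}

```text
time: 18.68
eef_pos: [0.4459, 0.1175, 0.0243]
eef_rot: [0.999, -0.036, -0.0, 0.0]
wrist_force: [-0.1, -0.7, -0.9]
width: 0.0422
grasp_force: 61.1
```

Emit:
{"fn": "apply_moves", "kwargs": {
  "increments": "0 0.1 0.1 0 0 0 255;0 0.1 0.2 0 0 0 255;0 0.1 0.3 0 0 0 255;0 0.1 0.3 0 0 0 255"
}}

```text
time: 19.18
eef_pos: [0.4458, 0.1165, 0.0212]
eef_rot: [0.999, -0.036, -0.0, 0.0]
wrist_force: [0.6, 0.5, -0.7]
width: 0.0418
grasp_force: 61.1
```

Emit:
{"fn": "apply_moves", "kwargs": {
  "increments": "0 0 0.05 0 0 0 255;0 0 0.1 0 0 0 255;0 0 0.1 0 0 0 255"
}}

```text
time: 19.55
eef_pos: [0.4458, 0.1166, 0.0204]
eef_rot: [0.999, -0.036, 0.0, 0.0]
wrist_force: [-0.6, -0.1, 1.1]
width: 0.0425
grasp_force: 61.4
```

Emit:
{"fn": "apply_moves", "kwargs": {
  "increments": "0 0 0.05 0 0 0 255;0 0 0.1 0 0 0 255;0 0 0.1 0 0 0 255"
}}

```text
time: 19.92
eef_pos: [0.4459, 0.1166, 0.0203]
eef_rot: [0.999, -0.036, 0.0, -0.0]
wrist_force: [-6.6, 0.6, 17.3]
width: 0.0424
grasp_force: 63.1
```

Emit:
{"fn": "apply_moves", "kwargs": {
  "increments": "0 0 -0.1 0 0 0 110;0 0 -0.1 0 0 0 80;0 0 -0.1 0 0 0 40;0 0 -0.1 0 0 0 0;0 0 -0.1 0 0 0 0;0 0 -0.1 0 0 0 0"
}}

```text
time: 20.68
eef_pos: [0.4458, 0.1165, 0.0202]
eef_rot: [0.999, -0.036, -0.0, 0.0]
wrist_force: [-0.9, -0.2, -0.1]
width: 0.0851
grasp_force: 0.0
```

Emit:
{"fn": "apply_moves", "kwargs": {
  "increments": "0 0 -2 0 0 0 0;0 0 -6 0 0 0 0;0 0 -11 0 0 0 0;0 0 -16 0 0 0 0;0 0 -20 0 0 0 0;0 0 -20 0 0 0 0;0 0 -20 0 0 0 0"
}}

```text
time: 21.55
eef_pos: [0.4453, 0.1164, 0.2198]
eef_rot: [0.999, -0.036, -0.0, -0.0]
wrist_force: [-0.7, -0.1, -1.1]
width: 0.0857
grasp_force: 0.0
```

```bash
python3 wl.py .076 .4455 .1165 w8.png;python3 wl.py .114 .537 .303 w9.png; python3 -c "
from h import *
save(grab('scene'),'s2.png')"
```

```text
cap 1673 [0.4479 0.1171 0.0755] [0.4471 0.117 ]
cap 2458 [0.5359 0.2989 0.1135] [0.5362 0.3025]
```

View pics/s2.png

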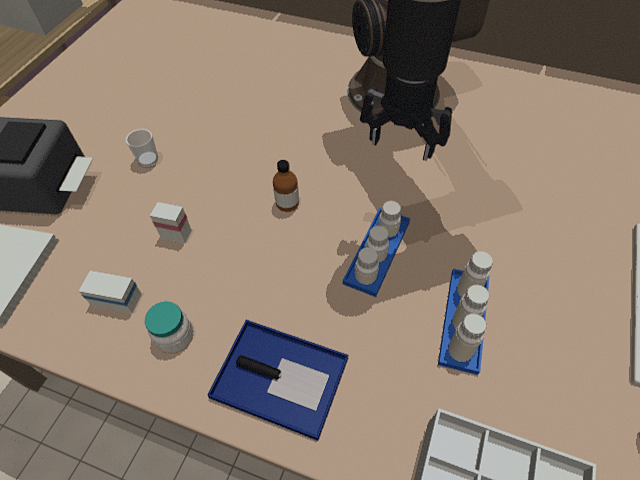

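View pics/w8.png

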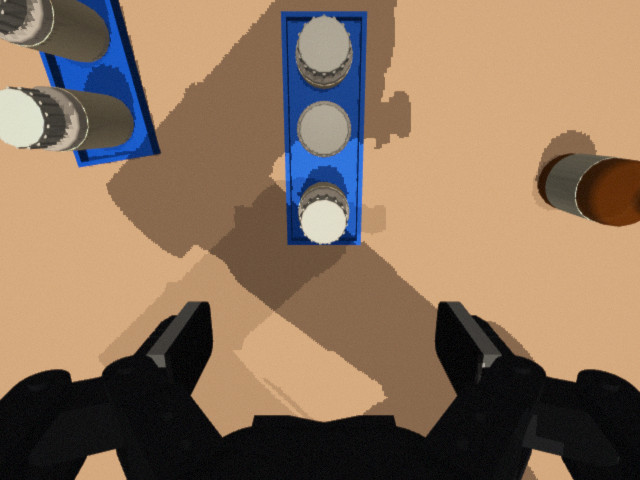

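The scene view shows both bottles upright in their rows, the short one at (390,217) and the tall one at (478,272). In the wrist view the short one is in line in its tray at (323,215), and the gripper is open and clear.

```bash
python3 -c "
from rig import ticket
print(ticket.hand_in())"
```

```text
the job is handed in; nothing more can be done
None
```

Both bottles stand upright in the free end places of their matching trays, set down on the floor and released, and the job was handed in at about 22 s; the hand-in returned no verdict.

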